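Close the nesting canister around the small one

ROBOT

A 7-joint arm with a two-finger parallel gripper is mounted at the origin on the work surface. World frame = base frame: x ahead of the robot, y to its left, z up, the work surface at z = 0. Lengths are in mm, angles in rad, forces in N, time in s.
With the tool pointing down it reaches from about 400 to 875 mm from the base axis. Payload 4.4 kg.
Tool frame: the origin (TCP) lies at the very end of the fingers, on their centre line; the grasp point (between the pads) lies 19 mm behind it; z points along the fingers, y is the line along which they close (so a half turn about z gives the same grasp; the last joint's range is limited). The gripper opens to 85 mm and grips with 20 to 120 N. Pads are 22 mm wide; open, the fingers measure 114 mm over their backs; the gripper's body (76 mm by 85 mm) begins 54 mm behind the grasp point. The pads swing forward as they close: fully open they stand 13 mm farther back than shut.
Start: joints at [1.138, 0.628, 0.038, 1.517, -0.027, 0.996, -0.02], TCP at [233.138, -606.766, 231.313] pointing down, gripper open.
Joint ranges: [-3.06, 3.06], [-0.37, 2.12], [-1.25, 1.32], [0.18, 2.47], [-1.1, 4.24], [0.23, 1.98], [-2.94, 2.94]. Speed limits (rad/s): [2.57, 2.57, 3.14, 3.14, 3.14, 3.14, 3.14].

INTERFACE

Orientations are given as [roll, pitch, yaw] about the fixed x, y, z axes, in that order (R = Rz(yaw) Ry(pitch) Rx(roll)).
In Python, from cell import ctrl gives the robot as it stands.
- The arm moves only by the tool step_arm, never from a script. Its argument "series" is a list that holds one entry, the list of rows, each a list of 7 numbers: the turn, a rotation vector about the tool's x, y, z as a fraction of full scale, then the shift along the tool's x, y, z as a fraction of full scale, then the closure, from 0 (fully open) to 1 (shut). In form: [[[ax, ay, az, tx, ty, tz, gripper], ...]]. A call has 1 to 12 rows; each row shifts and turns the commanded pose from where the row before left it, along the tool's axes as they then stand; what a row does not reach is not made up. Full scale, the value 1, is 150 mm for a shift and 45 degrees for a turn. A row lasts 1/10 s, in which the tool goes at most 50 mm and 8.59 degrees, less where a joint would pass 70% of its speed; a pose out of reach is approached as far as the arm can. A call with a number of a shift or a turn outside -1 to 1 is refused whole. A call with a gripper value outside its range is refused whole. The fingers move at their own pace and stop on an object; the grip force is fixed at half the most. Time passes only in rows, so rows that do not move let the fingers close. It gives the time, the measured TCP pose, the force, the opening and the grip force at its end, in the units of the state.
- ctrl.read_state(): the state, without advancing time (a new reading comes with each control period).
- ctrl.get_image(name): name is "side" or "top"; returns a dict with "img" (384x512x3 uint8, red, green, blue), "fx", "fy", "cx", "cy" (pixels), "dist" ([k1, k2, p1, p2, k3] as OpenCV has them; the pictures are not rectified), "R" (3x3) and "t" (3): a world point X has camera coordinates R X + t. Camera axes: x right, y down, z forward; pixel columns grow to the right and rows downward; lengths in mm; the calibration is good to about 2 mm. A picture is of the moment at which its call begins. There is no depth.
- ctrl.finish_job(): hands the job in; it is judged then, once.
Trained networks look in a picture, given as the dict that the camera call returned (one of the last four; its "shot" number tells which), for a name from the list of things; names that differ only in an ending like _2 or _b are one class to them, and where a whole thing is asked for, a point or a joint stands for the part that bears it (a point fixed in the world has none). Each returns a list of dicts, best first, with "score" (0 to 1); they miss things now and then, are a little off and sometimes report something else, mostly with a low value. They report only what shows in the picture. A call takes as long as a camera call.
- ctrl.recognise(picture, thing): "centre" ([column, row] in pixels, amid what is visible of it).
The state is a dict: "clock": time; "qpos": joint angles; "qd": joint speeds; "tau": joint torques, N m; "eef_pos": TCP position; "tool_rot": TCP orientation; "force": force on the tool from outside, world axes, zero at the start; "torque": the same for the moment, N m; "width": finger opening in mm; "gripper_force": force on a finger pad.
Only numpy, scipy, OpenCV 4.12 (cv2) and the standard library are available. Lean on these libraries where they do the work, as an engineer would, in place of code of your own. Each camera call takes 0.05 s, during which the arm holds its last target. There are 200 camera calls.

TASK

The small yellow canister is standing in the lower half of the big red nesting canister, and the red upper half has been left mouth up on the shelf. Turn the upper half over, fit it down over the yellow one until its rim rests on the lower half, and twist it clockwise (seen from above) without forcing it until it stops and the white stripes line up; then let go. Leave the other toys and the dish where they are.

Things in the scene. Friction and masses are not known exactly. Their poses are not given: they have to be found in the camera images.
- lower_half: Lower half of the big red canister: upright octagonal cup, 64 mm across flats, stuck to the shelf (top at z = 0) by a black suction foot 72 mm wide; it cannot move. Flats face its +x and every 45 deg from it; white stripes on its +x and -x flats. Origin: centre of the underside, on the shelf; z up. Body 8 to 50 mm high, then a shoulder and a narrower white collar.
- shoulder (a point): On the lower half's axis, 50 mm above the shelf: level of the flat shoulder on which the upper half's rim rests when closed. Axes as the lower half.
- collar_top (a point): On the lower half's axis, 72 mm above the shelf: top of the round white collar that rises from the shoulder, 45 mm outside, 39 mm inside diameter, its outer edge tapered to 41 mm over the top 5 mm.
- lower_lug (a point): Outer middle of one of two blue lugs on the outside of the collar, centred on the lower half's +x (this one) and -x. Each spans 90 deg around the collar, reaches 26.5 mm from the axis, lies 61 to 67 mm above the shelf. Between them two gaps, centred on +y and -y. Stops under the lugs end the twist and bar the wrong (counterclockwise) way.
- upper_half: Upper half of the red canister: loose octagonal cup, 65 mm long, 64 mm across flats, wall 3.5 mm, closed end (crown) 5 mm thick, 50 to 110 g. Origin: centre of the crown's outer face; z points from crown out of the mouth: up at the start, down once turned over. Flats face its +x and every 45 deg from it; white stripes on its +x and -x flats and across the crown.
- mouth (a point): Centre of the upper half's rim plane, 65 mm from its origin along z; axes as the upper half. Mouth down and centred within about 1.5 mm it goes over the collar and the yellow canister. Rim down on the shoulder = fully down; caught on lugs or collar it stays 14 to 17 mm too high. Once down it has 2 mm of up-down play. Over 150 N between the halves is forcing.
- upper_lug (a point): Inner middle of one of two blue lugs inside the upper half, 3 to 9 mm in from the rim, 24 mm from its axis, each spanning 72 deg, at -45 (this one) and +135 deg about its z (from +x to +y). They pass the gaps when, mouth down, its x axis stands 45 +-6 deg (mod 180) counterclockwise from above of the lower half's; then 45 deg clockwise to a hard stop, stripes in line.
- small_canister: Small closed yellow octagonal canister, 88 mm tall, 32 mm across flats, about 60 g, standing loosely in the lower half on its floor 14 mm above the shelf, so that its top is 102 mm above the shelf. Origin: centre of its underside, z up. The closed big canister leaves 8 mm above it.
- taxi: Bystander: orange die-cast taxi, 104 x 42 x 38 mm, origin under its centre, long along x.
- boat_trailer: Bystander: blue plastic boat trailer with a white boat, about 150 x 68 x 47 mm, origin on the shelf near its middle, long along x.
- carrier_truck: Bystander: green plastic car carrier truck, 236 x 60 x 84 mm, origin under its centre, long along x.
- dish: Bystander: white ceramic dish, 120 mm across, 30 mm high, origin under its centre.

How it is judged:
By the outcome, as a careful person would: the job done as asked, in the order asked, and still so for the second after the job is handed in, with the robot touching nothing.
It also fails if it takes over 72 s, if anything falls off the work surface, if the arm or the gripper's body presses on something with over 40 N, if the wrist force passes 120 N, or if a joint passes its speed limit or range.

## Working session

There is one attempt and no reset: what is moved stays moved. The work goes in short steps, Python scripts to look and compute and a tool call to move; the robot and the scene stay as the last step left them, time stands still between calls to the robot, and variables do not carry over. Pictures are saved under pics/ and viewed, at most 10 in all, crops included, and the job is handed in when it is done.

Besides the shell and the picture viewer there is one more tool, called after ">>>" in YAML: its name, and indented under it one key for each argument. step_arm: Moves the arm, as the interface text tells. Shift numbers are shares of 150 mm and turn numbers shares of 45 degrees, none past 1 either way. Its arguments: {"type":"object","properties":{"series":{"type":"array","items":{"type":"array","items":{"type":"array","items":{"type":"number","minimum":-1,"maximum":1}}}}},"required":["series"]}

```bash
ls; mkdir -p pics; cat > h.py <<'E'
import numpy as np, cv2
from cell import ctrl
from scipy.spatial.transform import Rotation as Ro
def K(p): return np.array([[p['fx'],0,p['cx']],[0,p['fy'],p['cy']],[0,0,1.]])
def ray(p,uv):
    u=cv2.undistortPoints(np.array([[uv]],float),K(p),np.array(p['dist'],float))[0,0]
    R=np.array(p['R']);t=np.array(p['t'])
    return -R.T@t, R.T@np.array([u[0],u[1],1.])
def atz(p,uv,z):
    c,d=ray(p,uv); return c+d*(z-c[2])/d[2]
def proj(p,X):
    return cv2.projectPoints(np.array(X,float).reshape(-1,1,3),cv2.Rodrigues(np.array(p['R'],float))[0],np.array(p['t'],float),K(p),np.array(p['dist'],float))[0][:,0]
def save(p,name,crop=None,s=1):
    im=p['img'][:,:,::-1]
    if crop: im=im[crop[1]:crop[3],crop[0]:crop[2]]
    cv2.imwrite('pics/'+name,cv2.resize(im,None,fx=s,fy=s,interpolation=cv2.INTER_CUBIC))
E
python3 - <<'E'
from h import *
ims={n:ctrl.get_image(n) for n in('side','top')}
for n,p in ims.items():
    print(n,p['fx'],p['img'].shape,(-np.array(p['R']).T@p['t']).round(0),np.array(p['R']).round(2).tolist())
    for th in('upper_half','lower_half','small_canister','mouth','collar_top','dish','taxi','carrier_truck','boat_trailer','upper_lug','lower_lug'):
        r=ctrl.recognise(p,th); print(th,[(np.round(x['centre']).tolist(),round(x['score'],2)) for x in r[:3]])
a=np.hstack([ims[n]['img'][:,:,::-1] for n in ims]); 
cv2.imwrite('pics/top0.png',cv2.resize(ims['top']['img'][:,:,::-1],(800,600)))
cv2.imwrite('pics/side0.png',cv2.resize(ims['side']['img'][:,:,::-1],(800,600)))
s=ctrl.read_state();print(s)
E
```

```text
pics
side 466.8338965682594 (384, 512, 3) [104. 638. 804.] [[-0.76, -0.65, 0.02], [-0.45, 0.5, -0.74], [0.48, -0.57, -0.67]]
upper_half [([284.0, 261.0], 0.78)]
lower_half [([356.0, 200.0], 0.61), ([364.0, 178.0], 0.4)]
small_canister [([362.0, 178.0], 0.55), ([283.0, 265.0], 0.4)]
mouth [([362.0, 178.0], 0.61)]
collar_top [([352.0, 199.0], 0.71), ([181.0, 195.0], 0.68), ([282.0, 262.0], 0.45)]
dish [([149.0, 322.0], 0.81)]
taxi [([250.0, 170.0], 0.71)]
carrier_truck [([185.0, 196.0], 0.64), ([250.0, 171.0], 0.59)]
boat_trailer [([345.0, 139.0], 0.93)]
upper_lug [([282.0, 264.0], 0.9)]
lower_lug [([359.0, 203.0], 0.68)]
top 485.54546683035085 (384, 512, 3) [ 376.  -16. 1375.] [[0.03, -1.0, 0.0], [-0.98, -0.03, -0.21], [0.21, 0.0, -0.98]]
upper_half [([210.0, 251.0], 0.86)]
lower_half [([306.0, 257.0], 0.87)]
small_canister [([315.0, 252.0], 0.46)]
mouth [([210.0, 250.0], 0.79)]
collar_top [([312.0, 260.0], 0.95), ([112.0, 210.0], 0.54)]
dish [([110.0, 213.0], 0.92)]
taxi [([287.0, 161.0], 0.93), ([213.0, 253.0], 0.48), ([114.0, 211.0], 0.36)]
carrier_truck [([207.0, 143.0], 0.87)]
boat_trailer [([385.0, 197.0], 0.82)]
upper_lug [([209.0, 248.0], 0.9), ([309.0, 256.0], 0.41)]
lower_lug [([311.0, 257.0], 0.63)]
{'clock': 1.2, 'qpos': array([ 1.13818163,  0.62837856,  0.03850376,  1.51737377, -0.02700154,
        0.99629821, -0.01998979]), 'qd': array([-2.89575234e-05,  3.18270332e-04,  1.53508542e-03, -1.40671778e-03,
       -1.65202765e-03, -1.32135685e-03, -5.58087397e-05]), 'tau': array([ 2.04593007e-04, -5.63266683e+01,  1.22575276e+00, -1.93780410e+01,
        1.09127638e-02,  1.70643380e-03,  1.09039553e-05]), 'eef_pos': array([ 233.15419388, -606.77811742,  231.33580809]), 'tool_rot': array([ 3.14153295e+00, -3.79809450e-05,  3.66796616e-01]), 'force': array([0.13204946, 0.16534485, 0.28922781]), 'torque': array([ 0.0145024 , -0.0380869 , -0.02121908]), 'gripper_force': 0.0, 'width': 85.33888367224084}
```

View pics/top0.png

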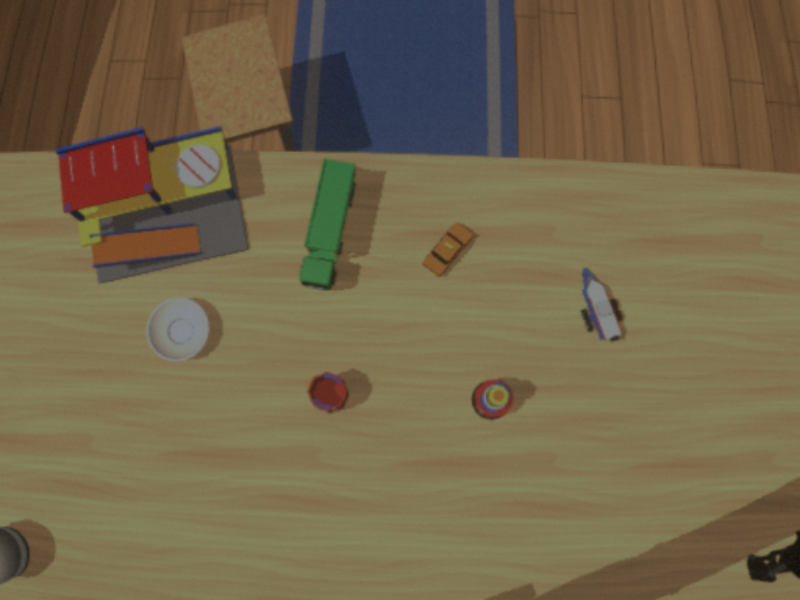

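View pics/side0.png

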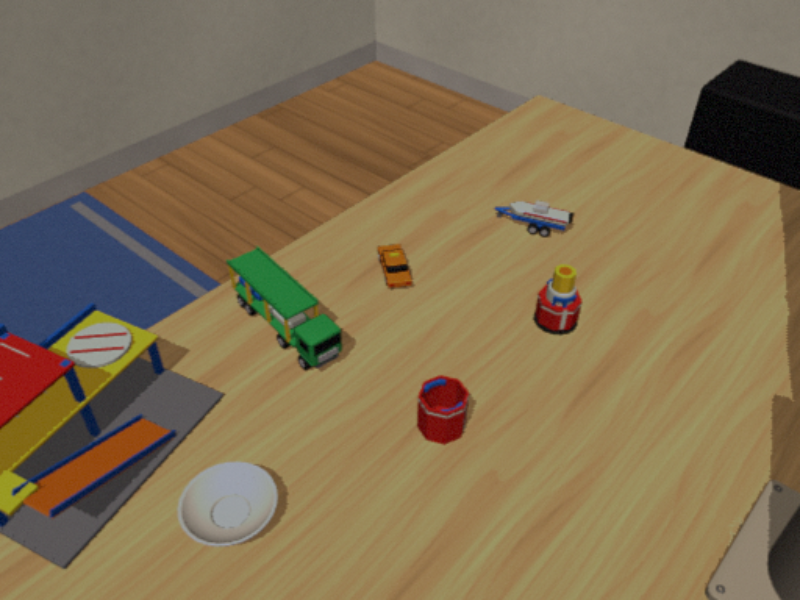

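```bash
python3 - <<'E'
from h import *
t=ctrl.get_image('top');s=ctrl.get_image('side')
np.save('t.npy',t,allow_pickle=True);np.save('s.npy',s,allow_pickle=True)
print('U',atz(t,(210,250),65).round(1),atz(s,(283,246),65).round(1),'L',atz(t,(318.5,253.5),102).round(1),atz(s,(362.5,174),102).round(1))
def c(p,x,y):
    return cv2.resize(p['img'][y-25:y+25,x-33:x+33,::-1],(396,300),interpolation=cv2.INTER_CUBIC)
g=np.vstack([np.hstack([c(t,210,251),c(s,283,261)]),np.hstack([c(t,315,254),c(s,357,192)])])
g=np.clip(g.astype(float)*1.5,0,255).astype(np.uint8)
cv2.imwrite('pics/c1.png',g)
E
```

```text
U [484.6 105.4  65. ] [493.   97.8  65. ] L [ 480.3 -183.   102. ] [ 476.2 -180.5  102. ]
```

View pics/c1.png

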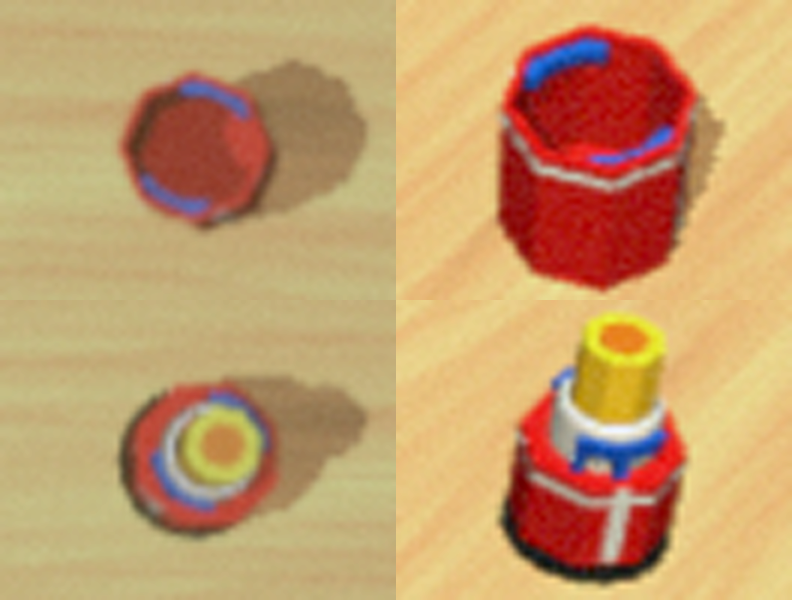

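```bash
cat >> h.py <<'E'
from scipy.optimize import minimize
def oct_(x,y,yaw,z,af=64):
    a=yaw+np.radians(22.5+45*np.arange(8)); r=af/2/np.cos(np.pi/8)
    return np.c_[x+r*np.cos(a),y+r*np.sin(a),np.full(8,z)]
def redmask(p,c,h=32):
    im=p['img'].astype(int); r,g,b=im[...,0],im[...,1],im[...,2]
    m=((r>2.2*g)&(r>2.2*b)&(r>45)).astype(np.uint8)
    k=np.zeros_like(m); k[c[1]-h:c[1]+h,c[0]-h:c[0]+h]=1
    return m*k
def bluemask(p,c,h=32):
    im=p['img'].astype(int); r,g,b=im[...,0],im[...,1],im[...,2]
    m=((b>1.35*r)&(b>1.2*g)).astype(np.uint8); k=np.zeros_like(m); k[c[1]-h:c[1]+h,c[0]-h:c[0]+h]=1
    return m*k
S=8
def hullimg(pts,off):
    m=np.zeros((80*S,80*S),np.uint8)
    h=cv2.convexHull(((pts-off+0.5)*S).astype(np.float32)); cv2.fillConvexPoly(m,np.round(h).astype(int),1); return m
E
cat > fit.py <<'E'
from h import *
t=np.load('t.npy',allow_pickle=True).item();s=np.load('s.npy',allow_pickle=True).item()
def fit(views,x0,zs):
    T=[]
    for p,c in views:
        m=redmask(p,c); off=np.array(c)-40
        sub=cv2.resize(m[off[1]:off[1]+80,off[0]:off[0]+80].astype(np.float32),(80*S,80*S),interpolation=cv2.INTER_LINEAR)>.5
        n,l,st,_=cv2.connectedComponentsWithStats(sub.astype(np.uint8)); 
        ys,xs=np.nonzero(np.isin(l,[i for i in range(1,n) if st[i,4]>10*S*S]))
        h=cv2.convexHull(np.c_[xs,ys].astype(np.int32)); M=np.zeros((80*S,80*S),np.uint8); cv2.fillConvexPoly(M,h,1); T.append((p,off,M))
    def cost(v,tt=T):
        q=0
        for p,off,M in tt:
            P=np.vstack([oct_(v[0],v[1],v[2],z) for z in zs])
            H=hullimg(proj(p,P),off); q+=1-(H&M).sum()/(H|M).sum()
        return q
    for tt,n in ((T,'both'),(T[:1],'top'),(T[1:],'side')):
        best=min((minimize(cost,[x0[0],x0[1],a],args=(tt,),method='Nelder-Mead',options=dict(initial_simplex=np.array([[x0[0],x0[1],a],[x0[0]+6,x0[1],a],[x0[0],x0[1]+6,a],[x0[0],x0[1],a+.2]]))) for a in (0,.26,.52)),key=lambda r:r.fun)
        print(n,best.x[:2].round(1),'yaw45',(np.degrees(best.x[2])%45).round(1),best.fun.round(3))
        if n=='both': B=best.x
    return B
U=fit([(t,(210,251)),(s,(283,261))],(488,101),(0,65))
L=fit([(t,(310,257)),(s,(357,197))],(478,-181),(8,50))
print('lug dirs')
for p,c,P,z in((t,(210,251),U,62),(s,(283,252),U,59),(t,(312,255),L,67),(s,(360,197),L,66)):
    m=bluemask(p,c,25); n,l,st,ce=cv2.connectedComponentsWithStats(m)
    for i in range(1,n):
        if st[i,4]>4:
            w=atz(p,ce[i],z)-[P[0],P[1],z]; print(st[i,4],np.degrees(np.arctan2(w[1],w[0])).round(0),np.hypot(*w[:2]).round(0))
for uv in((210,160),):pass
print('Lstripe',[(k,atz(s,(360.5,204.5),z).round(0)-np.r_[L[:2],0].round(0)) for k,z in ((0,29),)])
E
python3 fit.py
```

```text
both [482.6 109.1] yaw45 29.0 0.502
top [486.  101.1] yaw45 13.5 0.477
side [482.6 109.1] yaw45 29.0 0.021
both [ 479.4 -180. ] yaw45 42.2 0.342
top [ 480.2 -180.4] yaw45 42.1 0.273
side [ 478.8 -179.6] yaw45 36.0 0.065
lug dirs
15 -16.0 27.0
10 160.0 23.0
48 -21.0 25.0
12 -177.0 24.0
5 137.0 23.0
5 -18.0 28.0
15 135.0 18.0
55 131.0 25.0
Lstripe [(0, array([-23.,  19.,  29.]))]
```

```bash
sed -i 's/m=((r>2.2\*g)&(r>2.2\*b)&(r>45)).astype(np.uint8)/m=((r>1.6*g)\&(r>1.4*b)\&(r>45)).astype(np.uint8)/' h.py
python3 fit.py
python3 - <<'E'
from h import *
t=np.load('t.npy',allow_pickle=True).item();s=np.load('s.npy',allow_pickle=True).item()
for x in((210,235),(200,251),(305,257),(203,262)):print(t['img'][x[1],x[0]])
for p,c in((t,(210,251)),(t,(310,257))):
  m=redmask(p,c)[c[1]-16:c[1]+16,c[0]-18:c[0]+18];print('\n'.join(''.join('.#'[v] for v in r) for r in m))
E
```

```text
both [484.2 108.4] yaw45 22.7 0.116
top [485.6 108.9] yaw45 23.9 0.049
side [482.3 109.6] yaw45 25.2 0.022
both [ 482.1 -183. ] yaw45 41.6 0.235
top [ 483.1 -182.7] yaw45 1.9 0.037
side [ 480.1 -181. ] yaw45 44.1 0.173
lug dirs
15 -16.0 25.0
10 160.0 25.0
48 -21.0 23.0
12 -179.0 26.0
5 139.0 25.0
5 -14.0 24.0
15 134.0 22.0
55 131.0 29.0
Lstripe [(0, array([-26.,  22.,  29.]))]
[130 114  81]
[79 39 26]
[124  50  40]
[127 110  76]
....................................
....................................
....................................
................##..................
..............##...##...............
............###......###............
.........######.........##..........
.........###########......#.........
........##############....##........
.......#################...#........
.......##################.###.......
......#######################.......
......#######################.......
......########################......
.....#########################......
.....##########################.....
.....##########################.....
......########################......
.
[... 1000 characters left out ...]
..........###...................##
............###...................##
............###...................##
...........#####.................###
............####.................###
............#####...............####
............#####..............#####
.............#####............#####.
................###.........######..
.................####.....######....
.................##############.....
.................#############......
..................###########.......
....................................
....................................
....................................
....................................
....................................
....................................
```

```bash
cat >> h.py <<'E'
def rot(rpy): return Ro.from_euler('xyz',rpy)
def cur():
    s=ctrl.read_state(); return s,np.array(s['eef_pos']),rot(s['tool_rot'])
def horiz(phi,up):  # tool x up(+1)/down(-1), z along heading phi deg
    c,d=np.cos(np.radians(phi)),np.sin(np.radians(phi)); z=np.array([c,d,0]);x=np.array([0,0,up*1.]);y=np.cross(z,x)
    return Ro.from_matrix(np.c_[x,y,z])
def down(psi): return Ro.from_euler('xyz',[np.pi,0,np.radians(psi)])
def plan(pos,R,g,n=None,maxdeg=8.4,maxmm=48,p0=None,R0=None):
    if p0 is None: s,p0,R0=cur()
    rv=(R0.inv()*R).as_rotvec(); d=np.array(pos)-p0
    m=int(np.ceil(max(np.degrees(np.linalg.norm(rv))/maxdeg,np.linalg.norm(d)/maxmm,1)))
    n=max(n or 1,m); st=Ro.from_rotvec(rv/n); k=0;Rc=R0
    for i in range(n):
        sh=Rc.inv().apply(d/n)/150; print([float(v) for v in np.r_[np.degrees(rv/n)/45,sh].round(3)]+[g]); Rc=Rc*st
    print('n',n,'final',pos)
def show():
    s,p,R=cur(); print('t',round(s['clock'],2),'p',p.round(1),'z',R.as_matrix()[:,2].round(3),'y',R.as_matrix()[:,1].round(3),'q',np.round(s['qpos'],2),'F',np.round(s['force'],1),'w',round(s['width'],1),'gf',round(s['gripper_force'],1))
E
python3 - <<'E'
from h import *
plan([470,130,340],down(114),0,n=18)
E
```

```text
[0.0, -0.0, -0.115, 0.18, -0.223, -0.04, 0]
[0.0, -0.0, -0.115, 0.199, -0.206, -0.04, 0]
[0.0, -0.0, -0.115, 0.217, -0.187, -0.04, 0]
[0.0, -0.0, -0.115, 0.233, -0.167, -0.04, 0]
[0.0, -0.0, -0.115, 0.247, -0.145, -0.04, 0]
[0.0, -0.0, -0.115, 0.259, -0.123, -0.04, 0]
[0.0, -0.0, -0.115, 0.269, -0.099, -0.04, 0]
[0.0, -0.0, -0.115, 0.277, -0.074, -0.04, 0]
[0.0, -0.0, -0.115, 0.282, -0.049, -0.04, 0]
[0.0, -0.0, -0.115, 0.286, -0.023, -0.04, 0]
[0.0, -0.0, -0.115, 0.287, 0.002, -0.04, 0]
[0.0, -0.0, -0.115, 0.285, 0.028, -0.04, 0]
[0.0, -0.0, -0.115, 0.282, 0.054, -0.04, 0]
[0.0, -0.0, -0.115, 0.276, 0.079, -0.04, 0]
[0.0, -0.0, -0.115, 0.267, 0.103, -0.04, 0]
[0.0, -0.0, -0.115, 0.257, 0.127, -0.04, 0]
[0.0, -0.0, -0.115, 0.244, 0.15, -0.04, 0]
[0.0, -0.0, -0.115, 0.23, 0.171, -0.04, 0]
n 18 final [470, 130, 340]
```

>>> step_arm:
  series:
    - [[0, 0, -0.115, 0.18, -0.22, -0.04, 0], [0, 0, -0.115, 0.2, -0.205, -0.04, 0], [0, 0, -0.115, 0.217, -0.187, -0.04, 0], [0, 0, -0.115, 0.233, -0.167, -0.04, 0], [0, 0, -0.115, 0.247, -0.145, -0.04, 0], [0, 0, -0.115, 0.26, -0.123, -0.04, 0], [0, 0, -0.115, 0.27, -0.1, -0.04, 0], [0, 0, -0.115, 0.277, -0.074, -0.04, 0], [0, 0, -0.115, 0.282, -0.05, -0.04, 0], [0, 0, -0.115, 0.286, -0.023, -0.04, 0], [0, 0, -0.115, 0.287, 0, -0.04, 0], [0, 0, -0.115, 0.285, 0.028, -0.04, 0]]

```text
clock: 2.5
eef_pos: [391.0, -114.0, 303.9]
tool_rot: [3.141, 0.001, 1.454]
force: [0.4, -0.1, -0.2]
width: 85.7
gripper_force: 0.0
```

>>> step_arm:
  series:
    - [[0, 0, -0.115, 0.282, 0.054, -0.04, 0], [0, 0, -0.115, 0.276, 0.08, -0.04, 0], [0, 0, -0.115, 0.267, 0.103, -0.04, 0], [0, 0, -0.115, 0.257, 0.127, -0.04, 0], [0, 0, -0.115, 0.244, 0.15, -0.04, 0], [0, 0, -0.115, 0.23, 0.17, -0.04, 0], [0, -0.1, 0, 0, 0, 0, 0], [0, -0.1, 0, 0, 0, 0, 0]]

```text
clock: 3.3
eef_pos: [469.7, 131.1, 339.6]
tool_rot: [3.14, 0.159, 1.993]
force: [0.3, -0.4, -0.3]
width: 85.4
gripper_force: 0.0
```

```bash
python3 -c "
from h import *
show()"
```

```text
t 3.3 p [469.7 131.1 339.6] z [ 0.066 -0.144 -0.987] y [0.912 0.41  0.001] q [-0.01  0.31 -0.57  1.81  0.36  1.12 -0.31] F [ 0.3 -0.4 -0.3] w 85.4 gf 0.0
```

>>> step_arm:
  series:
    - [[0, -0.18, 0, 0, 0, 0, 0], [0, -0.18, 0, 0, 0, 0, 0], [0, -0.18, 0, 0, 0, 0, 0]]

```text
clock: 3.6
eef_pos: [469.7, 130.8, 340.6]
tool_rot: [3.136, 0.587, 1.99]
force: [-0.6, 0.1, -0.5]
width: 85.8
gripper_force: 0.0
```

```bash
python3 -c "
from h import *
show()"
```

```text
t 3.6 p [469.7 130.8 340.6] z [ 0.23  -0.504 -0.833] y [0.912 0.409 0.004] q [-0.36  0.38 -0.5   1.86  0.74  1.32 -0.76] F [-0.6  0.1 -0.5] w 85.8 gf 0.0
```

```bash
python3 -c "
from h import *
plan([425,225,200],horiz(-66,-1),0,n=8)"
```

```text
[0.001, -0.157, -0.0, 0.137, -0.002, 0.049, 0]
[0.001, -0.157, -0.0, 0.142, -0.002, 0.032, 0]
[0.001, -0.157, -0.0, 0.145, -0.002, 0.015, 0]
[0.001, -0.157, -0.0, 0.146, -0.002, -0.003, 0]
[0.001, -0.157, -0.0, 0.144, -0.002, -0.021, 0]
[0.001, -0.157, -0.0, 0.141, -0.002, -0.039, 0]
[0.001, -0.157, -0.0, 0.135, -0.002, -0.056, 0]
[0.001, -0.157, -0.0, 0.127, -0.002, -0.072, 0]
n 8 final [425, 225, 200]
```

>>> step_arm:
  series:
    - [[0, -0.157, 0, 0.137, 0, 0.05, 0], [0, -0.157, 0, 0.142, 0, 0.032, 0], [0, -0.157, 0, 0.145, 0, 0.015, 0], [0, -0.157, 0, 0.146, 0, -0.003, 0], [0, -0.157, 0, 0.144, 0, -0.021, 0], [0, -0.157, 0, 0.141, 0, -0.04, 0], [0, -0.157, 0, 0.135, 0, -0.056, 0], [0, -0.157, 0, 0.127, 0, -0.072, 0], [0, 0, 0, 0, 0, 0, 0]]

```text
clock: 4.5
eef_pos: [423.5, 226.0, 189.6]
tool_rot: [-1.345, 1.555, -2.49]
force: [-1.0, -0.0, -0.6]
width: 85.7
gripper_force: 0.0
```

```bash
python3 -c "
from h import *
show()
p=ctrl.get_image('side'); a=p['img']; q=ctrl.get_image('top')['img']
cv2.imwrite('pics/v3.png',np.vstack([cv2.resize(a,(800,600))[150:,:,::-1]][:1]))
print(proj(p,[[425,225,200],[390,319,200]]))
"
```

```text
t 4.5 p [423.5 226.  189.6] z [ 0.413 -0.911  0.003] y [ 0.911  0.412 -0.015] q [-1.01  1.17 -0.22  1.71  0.94  1.89 -1.47] F [-1.  -0.  -0.6] w 85.7 gf 0.0
[[271.02250204 254.48917722]
 [249.30122612 300.55207449]]
```

View pics/v3.png

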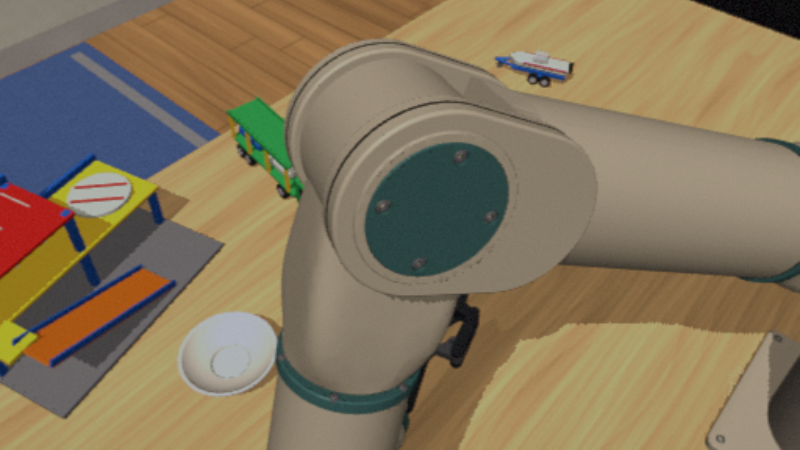

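```bash
python3 -c "
from h import *
p=ctrl.get_image('top')
cv2.imwrite('pics/v4.png',cv2.resize(p['img'][130:370,40:360,::-1],(800,600)))
print(proj(p,[[423,226,190],[330,430,190]])-[40,130], (p['fx']/1190*2.5))
"
```

```text
[[115.37795881 138.8994597 ]
 [ 33.43901461 172.09396202]] 1.0200535017444345
```

View pics/v4.png

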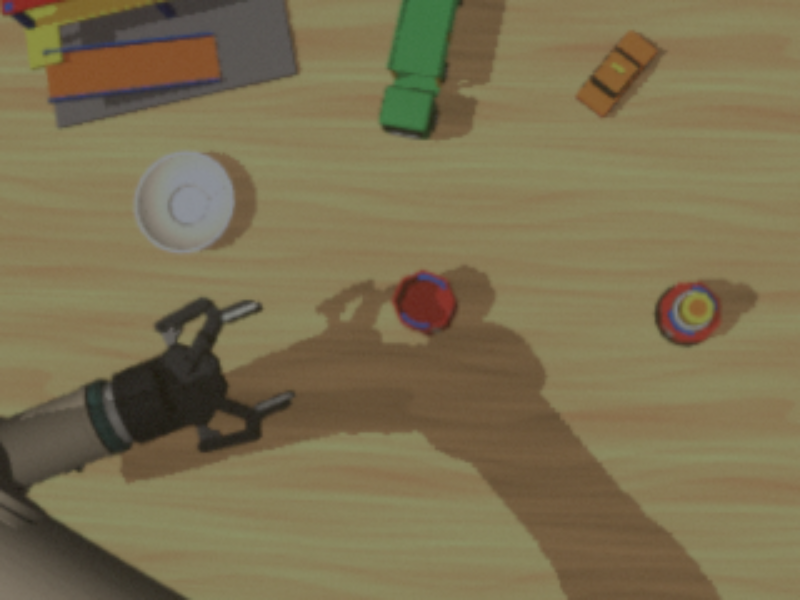

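```bash
cat >> h.py <<'E'
def tilt(R,deg): return R*Ro.from_rotvec([0,np.radians(deg),0])
E
python3 -c "
from h import *
plan([453,178,80],tilt(horiz(-66,-1),3),0,n=5)"
```

```text
[0.001, 0.012, -0.001, 0.161, 0.006, 0.073, 0]
[0.001, 0.012, -0.001, 0.16, 0.006, 0.075, 0]
[0.001, 0.012, -0.001, 0.159, 0.006, 0.076, 0]
[0.001, 0.012, -0.001, 0.158, 0.006, 0.078, 0]
[0.001, 0.012, -0.001, 0.158, 0.006, 0.079, 0]
n 5 final [453, 178, 80]
```

>>> step_arm:
  series:
    - [[0, 0.012, 0, 0.16, 0.006, 0.073, 0], [0, 0.012, 0, 0.16, 0.006, 0.075, 0], [0, 0.012, 0, 0.16, 0.006, 0.076, 0], [0, 0.012, 0, 0.16, 0.006, 0.078, 0], [0, 0.012, 0, 0.16, 0.006, 0.079, 0], [0, 0, 0, 0, 0, 0, 0], [0, 0, 0, 0, 0, 0, 0]]

```text
clock: 5.35
eef_pos: [453.7, 178.7, 81.4]
tool_rot: [3.043, 1.518, 1.893]
force: [-0.1, 0.1, 0.9]
width: 85.3
gripper_force: 0.0
```

```bash
python3 -c "
from h import *
show()
plan([453,178,47],tilt(horiz(-66,-1),3),0,n=6)
plan([453+40.5,178-91,47],tilt(horiz(-66,-1),3),0,n=6,p0=np.array([453,178,47.]),R0=tilt(horiz(-66,-1),3))"
```

```text
t 5.35 p [453.7 178.7  81.4] z [ 0.407 -0.912 -0.053] y [0.913 0.408 0.005] q [-0.93  1.32 -0.2   1.71  1.02  1.74 -1.57] F [-0.1  0.1  0.9] w 85.3 gf 0.0
[0.0, -0.0, -0.001, 0.038, -0.001, 0.002, 0]
[0.0, -0.0, -0.001, 0.038, -0.001, 0.002, 0]
[0.0, -0.0, -0.001, 0.038, -0.001, 0.002, 0]
[0.0, -0.0, -0.001, 0.038, -0.001, 0.002, 0]
[0.0, -0.0, -0.001, 0.038, -0.001, 0.002, 0]
[0.0, -0.0, -0.001, 0.038, -0.001, 0.002, 0]
n 6 final [453, 178, 47]
[0.0, 0.0, 0.0, -0.006, -0.0, 0.111, 0]
[0.0, 0.0, 0.0, -0.006, -0.0, 0.111, 0]
[0.0, 0.0, 0.0, -0.006, -0.0, 0.111, 0]
[0.0, 0.0, 0.0, -0.006, -0.0, 0.111, 0]
[0.0, 0.0, 0.0, -0.006, -0.0, 0.111, 0]
[0.0, 0.0, 0.0, -0.006, -0.0, 0.111, 0]
n 6 final [493.5, 87, 47]
```

Good tracking. Descend slowly and watch for deviation.

>>> step_arm:
  series:
    - [[0, 0, 0, 0.038, -0.001, 0.002, 0], [0, 0, 0, 0.038, -0.001, 0.002, 0], [0, 0, 0, 0.038, -0.001, 0.002, 0], [0, 0, 0, 0.038, -0.001, 0.002, 0], [0, 0, 0, 0.038, -0.001, 0.002, 0], [0, 0, 0, 0.038, -0.001, 0.002, 0], [0, 0, 0, 0, 0, 0, 0]]

```text
clock: 6.05
eef_pos: [451.5, 177.4, 42.7]
tool_rot: [-3.117, 1.521, 2.017]
force: [-0.7, -0.0, 0.8]
width: 85.6
gripper_force: 0.0
```

```bash
python3 -c "
from h import *
show()
plan([453+40.5,178-91,47],tilt(horiz(-66,-1),3),0,n=6)
p=ctrl.get_image('top')
cv2.imwrite('pics/v5.png',cv2.resize(p['img'][190:340,100:300,::-1],(800,600),interpolation=cv2.INTER_CUBIC))"
```

```text
t 6.05 p [451.5 177.4  42.7] z [ 0.409 -0.911 -0.05 ] y [ 0.912  0.409 -0.001] q [-0.94  1.39 -0.19  1.67  1.03  1.73 -1.59] F [-0.7 -0.   0.8] w 85.6 gf 0.0
[0.001, 0.001, 0.0, -0.01, 0.001, 0.11, 0]
[0.001, 0.001, 0.0, -0.01, 0.002, 0.11, 0]
[0.001, 0.001, 0.0, -0.01, 0.002, 0.11, 0]
[0.001, 0.001, 0.0, -0.01, 0.002, 0.11, 0]
[0.001, 0.001, 0.0, -0.01, 0.002, 0.11, 0]
[0.001, 0.001, 0.0, -0.011, 0.002, 0.11, 0]
n 6 final [493.5, 87, 47]
```

View pics/v5.png

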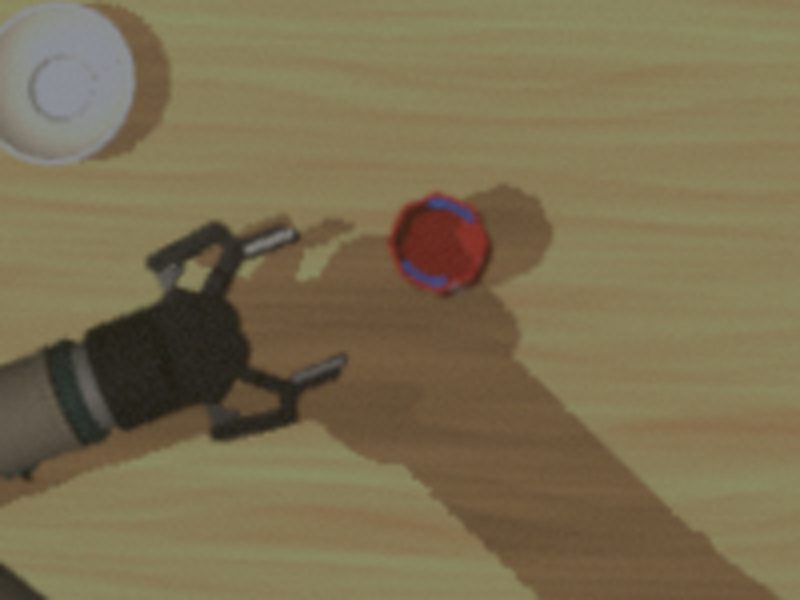

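>>> step_arm:
  series:
    - [[0, 0, 0, -0.02, 0.001, 0.11, 0], [0, 0, 0, -0.015, 0.002, 0.11, 0], [0, 0, 0, -0.01, 0.002, 0.11, 0], [0, 0, 0, -0.01, 0.002, 0.11, 0], [0, 0, 0, -0.006, 0.001, 0.11, 0], [0, 0, 0, -0.006, 0.001, 0.11, 0], [0, 0, 0, 0, 0, 0, 0]]

```text
clock: 6.8
eef_pos: [494.4, 84.4, 49.6]
tool_rot: [-3.13, 1.523, 2.001]
force: [0.6, 0.1, -0.0]
width: 85.1
gripper_force: 0.0
```

```bash
python3 -c "
from h import *
show()"
```

```text
t 6.8 p [494.4  84.4  49.6] z [ 0.406 -0.913 -0.047] y [ 0.914  0.407 -0.001] q [-0.82  1.37 -0.13  1.8   1.14  1.62 -1.65] F [ 0.6  0.1 -0. ] w 85.1 gf 0.0
```

>>> step_arm:
  series:
    - [[0, 0, 0, 0, 0, 0, 1], [0, 0, 0, 0, 0, 0, 1], [0, 0, 0, 0, 0, 0, 1], [0, 0, 0, 0, 0, 0, 1], [0, 0, 0, 0, 0, 0, 1], [0, 0, 0, 0, 0, 0, 1], [0, 0, 0, 0, 0, 0, 1], [0, 0, 0, 0, 0, 0, 1]]

```text
clock: 7.6
eef_pos: [493.7, 87.6, 48.7]
tool_rot: [3.141, 1.52, 1.992]
force: [0.7, 0.1, -1.3]
width: 63.1
gripper_force: 69.9
```

```bash
python3 -c "
from h import *
show()"
```

```text
t 7.6 p [493.7  87.6  48.7] z [ 0.409 -0.911 -0.05 ] y [0.912 0.409 0.   ] q [-0.82  1.37 -0.13  1.8   1.14  1.62 -1.65] F [ 0.7  0.1 -1.3] w 63.1 gf 69.9
```

>>> step_arm:
  series:
    - [[0, 0, 0, -0.03, 0, 0, 1], [0, 0, 0, -0.08, 0, 0, 1], [0, 0, 0, -0.2, 0, -0.01, 1], [0, 0, 0, -0.3, 0, -0.015, 1], [0, 0, 0, -0.3, 0, -0.015, 1], [0, 0, 0, -0.25, 0, -0.01, 1], [0, 0, 0.1, 0, 0, 0, 1], [0, 0, 0.17, 0, 0, 0, 1], [0, 0, 0.17, 0, 0, 0, 1]]

```text
clock: 8.5
eef_pos: [494.1, 86.1, 224.4]
tool_rot: [1.717, 1.215, 0.558]
force: [-0.6, 0.3, -0.3]
width: 63.3
gripper_force: 70.0
```

```bash
python3 -c "
from h import *
show()
p=ctrl.get_image('top'); print([(np.round(r['centre']),r['score']) for r in ctrl.recognise(p,'upper_half')])"
```

```text
t 8.5 p [494.1  86.1 224.4] z [ 0.408 -0.911 -0.051] y [0.864 0.368 0.345] q [-0.85  1.04 -0.09  1.96  1.11  1.66 -1.83] F [-0.6  0.3 -0.3] w 63.3 gf 70.0
[(array([206., 245.]), 0.72)]
```

>>> step_arm:
  series:
    - [[0, 0, -0.185, 0, 0, 0, 1], [0, 0, -0.185, 0, 0, 0, 1], [0, 0, -0.185, 0, 0, 0, 1], [0, 0, -0.185, 0, 0, 0, 1], [0, 0, -0.185, 0, 0, 0, 1], [0, 0, -0.185, 0, 0, 0, 1], [0, 0, -0.185, 0, 0, 0, 1], [0, 0, -0.185, 0, 0, 0, 1], [0, 0, -0.185, 0, 0, 0, 1], [0, 0, -0.185, 0, 0, 0, 1], [0, 0, -0.185, 0, 0, 0, 1], [0, 0, -0.185, 0, 0, 0, 1]]

```text
clock: 9.8
eef_pos: [494.2, 86.1, 223.5]
tool_rot: [-1.621, 0.163, -2.728]
force: [-0.5, -0.2, -0.4]
width: 63.2
gripper_force: 70.1
```

>>> step_arm:
  series:
    - [[0, 0, -0.185, 0, 0, 0, 1], [0, 0, -0.185, 0, 0, 0, 1], [0, 0, -0.185, 0, 0, 0, 1], [0, 0, -0.185, 0, 0, 0, 1], [0, 0, -0.185, 0, 0, 0, 1], [0, 0, -0.185, 0, 0, 0, 1], [0, 0, -0.185, 0, 0, 0, 1], [0, 0, -0.185, 0, 0, 0, 1], [0, 0, -0.185, 0, 0, 0, 1], [0, 0, -0.185, 0, 0, 0, 1], [0, 0, -0.185, 0, 0, 0, 1], [0, 0, -0.185, 0, 0, 0, 1]]

```text
clock: 11.0
eef_pos: [494.2, 86.0, 223.5]
tool_rot: [2.953, -1.52, -0.96]
force: [0.3, 0.4, -0.7]
width: 63.0
gripper_force: 70.1
```

```bash
python3 -c "
from h import *
show()
plan([481,-110,224],tilt(horiz(-90,1),3),1,n=10)"
```

```text
t 11.0 p [494.2  86.  223.5] z [ 0.409 -0.911 -0.05 ] y [-0.912 -0.41   0.009] q [-0.61  1.09 -0.46  1.95  1.18  1.95  1.55] F [ 0.3  0.4 -0.7] w 63.0 gf 70.1
[-0.054, 0.013, 0.001, 0.005, 0.062, 0.115, 1]
[-0.054, 0.013, 0.001, 0.004, 0.057, 0.118, 1]
[-0.054, 0.013, 0.001, 0.003, 0.052, 0.12, 1]
[-0.054, 0.013, 0.001, 0.002, 0.046, 0.122, 1]
[-0.054, 0.013, 0.001, 0.001, 0.041, 0.124, 1]
[-0.054, 0.013, 0.001, -0.0, 0.036, 0.126, 1]
[-0.054, 0.013, 0.001, -0.001, 0.031, 0.127, 1]
[-0.054, 0.013, 0.001, -0.003, 0.025, 0.129, 1]
[-0.054, 0.013, 0.001, -0.004, 0.02, 0.129, 1]
[-0.054, 0.013, 0.001, -0.005, 0.014, 0.13, 1]
n 10 final [481, -110, 224]
```

>>> step_arm:
  series:
    - [[-0.054, 0.013, 0.001, 0.005, 0.062, 0.115, 1], [-0.054, 0.013, 0.001, 0.004, 0.057, 0.118, 1], [-0.054, 0.013, 0.001, 0.003, 0.052, 0.12, 1], [-0.054, 0.013, 0.001, 0.002, 0.046, 0.122, 1], [-0.054, 0.013, 0.001, 0.001, 0.041, 0.124, 1], [-0.054, 0.013, 0.001, 0, 0.036, 0.126, 1], [-0.054, 0.013, 0.001, -0.001, 0.03, 0.127, 1], [-0.054, 0.013, 0.001, -0.003, 0.025, 0.13, 1], [-0.054, 0.013, 0.001, -0.004, 0.02, 0.13, 1], [-0.054, 0.013, 0.001, -0.005, 0.014, 0.13, 1], [0, 0, 0, 0, 0, 0, 1]]

```text
clock: 12.1
eef_pos: [480.1, -113.7, 223.2]
tool_rot: [-0.169, -1.515, 1.729]
force: [-0.0, -0.5, -1.1]
width: 63.5
gripper_force: 70.0
```

```bash
python3 -c "
from h import *
show()
plan([481,-204.5,155],tilt(horiz(-90,1),3),1,n=6)"
```

```text
t 12.1 p [ 480.1 -113.7  223.2] z [-0.01  -0.998  0.055] y [-1.     0.01  -0.009] q [-0.31  1.13 -0.3   1.93  1.13  1.91  1.54] F [-0.  -0.5 -1.1] w 63.5 gf 70.0
[0.002, -0.001, -0.002, -0.081, -0.001, 0.097, 1]
[0.002, -0.001, -0.002, -0.081, -0.001, 0.097, 1]
[0.002, -0.001, -0.002, -0.081, -0.001, 0.097, 1]
[0.002, -0.001, -0.002, -0.081, -0.001, 0.097, 1]
[0.002, -0.001, -0.002, -0.081, -0.001, 0.097, 1]
[0.002, -0.001, -0.002, -0.081, -0.001, 0.097, 1]
n 6 final [481, -204.5, 155]
```

>>> step_arm:
  series:
    - [[0.002, -0.001, -0.002, -0.08, 0, 0.097, 1], [0.002, -0.001, -0.002, -0.08, 0, 0.097, 1], [0.002, -0.001, -0.002, -0.08, 0, 0.097, 1], [0.002, -0.001, -0.002, -0.08, 0, 0.097, 1], [0.002, -0.001, -0.002, -0.08, 0, 0.097, 1], [0.002, -0.001, -0.002, -0.08, 0, 0.097, 1], [0, 0, 0, 0, 0, 0, 1], [0, 0, 0, 0, 0, 0, 1]]

```text
clock: 12.9
eef_pos: [481.0, -200.6, 154.9]
tool_rot: [0.047, -1.523, 1.53]
force: [0.4, 0.6, -0.5]
width: 63.3
gripper_force: 70.1
```

```bash
python3 -c "
from h import *
show()
t=ctrl.get_image('top');s=ctrl.get_image('side')
np.save('t2.npy',t,allow_pickle=True);np.save('s2.npy',s,allow_pickle=True)
def c(p,x,y):
    return cv2.resize(p['img'][y-40:y+40,x-26:x+27,::-1],(400,600),interpolation=cv2.INTER_CUBIC)
a=proj(t,[[481,-181,140]])[0].astype(int);b=proj(s,[[481,-181,110]])[0].astype(int);print(a,b)
g=np.hstack([c(t,*a),c(s,*b)]);cv2.imwrite('pics/v6.png',np.clip(g*1.5,0,255).astype(np.uint8))"
```

```text
t 12.9 p [ 481.  -200.6  154.9] z [ 0.006 -0.999  0.047] y [-1.    -0.006  0.002] q [-0.2   1.25 -0.23  1.97  1.28  1.81  1.44] F [ 0.4  0.6 -0.5] w 63.3 gf 70.1
[319 252] [361 170]
```

View pics/v6.png

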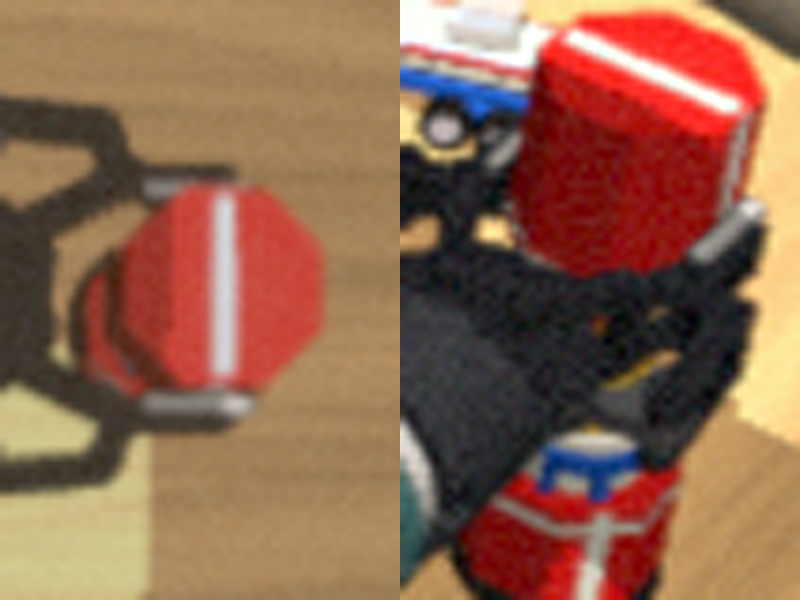

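```bash
cat > fit2.py <<'E'
from h import *
import h, fit
E
python3 - <<'E'
import re
src=open('fit.py').read().split("U=fit(")[0]
open('fitlib.py','w').write(src.replace("m=redmask(p,c)","m=mk(p,c)").replace("def fit(views,x0,zs):","def fit(views,x0,zs,mk=redmask):"))
E
python3 - <<'E'
from fitlib import *
def mk(f):
    def g(p,c,h=32):
        im=p['img'].astype(int); r,gg,b=im[...,0],im[...,1],im[...,2]
        m=((r>f*gg)&(r>f*.9*b)&(r>45)).astype(np.uint8); k=np.zeros_like(m); k[c[1]-h:c[1]+h,c[0]-h:c[0]+h]=1; return m*k
    return g
for f in (1.9,2.2,2.6):
    print(f); fit([(t,(310,257)),(s,(357,197))],(480,-181),(8,50),mk(f))
t2=np.load('t2.npy',allow_pickle=True).item();s2=np.load('s2.npy',allow_pickle=True).item()
print('crown',atz(t2,(322.2,249.8),204),atz(s2,(368.4,139.2),204))
# L stripe in s2: bright pixels
for uv in((360.7,204.2),):pass
print('Ustart check top lugs centre',atz(t,(210,250),65))
E
```

```text
1.9
both [ 479.7 -179.9] yaw45 1.2 0.254
top [ 483.2 -183.1] yaw45 1.7 0.19
side [ 479.3 -179.4] yaw45 0.1 0.051
2.2
both [ 479.4 -179.9] yaw45 43.2 0.341
top [ 480.8 -180.8] yaw45 39.0 0.273
side [ 478.8 -179.5] yaw45 41.6 0.064
2.6Traceback (most recent call last):
  File "<stdin>", line 8, in <module>
  File "fitlib.py", line 10, in fit
    h=cv2.convexHull(np.c_[xs,ys].astype(np.int32)); M=np.zeros((80*S,80*S),np.uint8); cv2.fillConvexPoly(M,h,1); T.append((p,off,M))
                                                                                       ~~~~~~~~~~~~~~~~~~^^^^^^^
cv2.error: OpenCV(4.12.0) /io/opencv/modules/imgproc/src/drawing.cpp:2404: error: (-215:Assertion failed) points.checkVector(2, CV_32S) >= 0 in function 'fillConvexPoly'
```

```bash
cat > crown.py <<'E'
from h import *
def crown(p,X,h=14):
    c=proj(p,[X])[0]; x,y=int(c[0]),int(c[1]); 
    im=cv2.resize(p['img'][y-h:y+h+1,x-h:x+h+1],None,fx=8,fy=8,interpolation=cv2.INTER_LINEAR).astype(int); r,g,b=im[...,0],im[...,1],im[...,2]
    red=cv2.erode(cv2.morphologyEx(((r>1.6*g)&(r>60)).astype(np.uint8),cv2.MORPH_CLOSE,np.ones((41,41))),np.ones((9,9)))
    m=((g>0.6*r)&(r>90)&(b>.6*r)).astype(np.uint8)&red
    n,l,st,ce=cv2.connectedComponentsWithStats(m); i=1+np.argmin([np.hypot(*(ce[j]-h*8-4))-st[j,4]*.1 for j in range(1,n)])
    ys,xs=np.nonzero(l==i); rect=cv2.minAreaRect(np.c_[xs,ys].astype(np.float32))
    uv=[(np.array(q)+.5)/8-.5+[x-h,y-h] for q in (rect[0],ce[i])]
    pts=cv2.boxPoints(rect); e=pts[1]-pts[0]; e2=pts[2]-pts[1]; e=e if np.hypot(*e)>np.hypot(*e2) else e2
    A,B=[atz(p,uv[0]+k*e/16,X[2]) for k in(-1,1)]
    d=B-A; print('stripe ctr',atz(p,uv[0],X[2]).round(1),atz(p,uv[1],X[2]).round(1),'len',np.hypot(*d[:2]).round(1),'ang',(np.degrees(np.arctan2(d[1],d[0]))%180).round(1))
E
python3 - <<'E'
from crown import *
t=np.load('t2.npy',allow_pickle=True).item();s=np.load('s2.npy',allow_pickle=True).item()
for p in (t,s): crown(p,[481,-180,204])
print('crown',atz(t,(322.2,249.8),204),atz(s,(368.4,139.2),204))
E
```

```text
stripe ctr [ 482.1 -178.8  204. ] [ 481.3 -178.6  204. ] len 68.3 ang 180.0
stripe ctr [ 478.6 -176.4  204. ] [ 478.7 -176.4  204. ] len 59.3 ang 0.6
crown [ 481.07990599 -178.55662838  204.        ] [ 477.80141835 -176.67660004  204.        ]
```

```bash
python3 -c "
from h import *
show()
plan([481.9,-204.1,110],tilt(horiz(-90,1),2.8),1,n=5)"
```

```text
t 13.0 p [ 481.5 -199.7  155.2] z [ 0.008 -0.999  0.046] y [-1.    -0.008  0.001] q [-0.2   1.25 -0.23  1.97  1.28  1.81  1.44] F [ 0.3 -0.1 -0.7] w 62.9 gf 70.1
[-0.002, 0.001, 0.0, -0.06, -0.001, 0.003, 1]
[-0.002, 0.001, 0.0, -0.06, -0.001, 0.003, 1]
[-0.002, 0.001, 0.0, -0.06, -0.001, 0.003, 1]
[-0.002, 0.001, 0.0, -0.06, -0.001, 0.003, 1]
[-0.002, 0.001, 0.0, -0.06, -0.001, 0.003, 1]
n 5 final [481.9, -204.1, 110]
```

>>> step_arm:
  series:
    - [[-0.002, 0, 0, -0.06, -0.001, 0.003, 1], [-0.002, 0, 0, -0.06, -0.001, 0.003, 1], [-0.002, 0, 0, -0.06, -0.001, 0.003, 1], [-0.002, 0, 0, -0.06, -0.001, 0.003, 1], [-0.002, 0, 0, -0.06, -0.001, 0.003, 1], [0, 0, 0, 0, 0, 0, 1], [0, 0, 0, 0, 0, 0, 1], [0, 0, 0, 0, 0, 0, 1]]

```text
clock: 13.8
eef_pos: [481.9, -204.8, 110.5]
tool_rot: [0.024, -1.524, 1.546]
force: [0.2, 0.3, -0.7]
width: 63.6
gripper_force: 70.1
```

```bash
python3 - <<'E'
from crown import *
show()
t=ctrl.get_image('top');show();s=ctrl.get_image('side');show()
for p in (t,s): crown(p,[481,-180,159])
E
```

```text
t 13.8 p [ 481.9 -204.8  110.5] z [-0.001 -0.999  0.047] y [-1.     0.001  0.001] q [-0.19  1.33 -0.22  1.92  1.29  1.8   1.42] F [ 0.2  0.3 -0.7] w 63.6 gf 70.1
t 13.85 p [ 481.9 -204.8  110.5] z [-0.001 -0.999  0.047] y [-1.     0.001  0.001] q [-0.19  1.33 -0.22  1.92  1.29  1.8   1.42] F [ 0.4  0.3 -1. ] w 62.8 gf 70.1
t 13.9 p [ 482.  -204.8  110.6] z [-0.001 -0.999  0.047] y [-1.     0.001  0.001] q [-0.19  1.33 -0.22  1.92  1.29  1.8   1.42] F [ 0.4  0.1 -0.6] w 63.3 gf 70.1
stripe ctr [ 485.6 -182.1  159. ] [ 484.2 -182.9  159. ] len 66.6 ang 177.0
stripe ctr [ 479.5 -182.1  159. ] [ 479.3 -181.8  159. ] len 59.1 ang 179.7
```

>>> step_arm:
  series:
    - [[0, 0, 0, -0.034, 0.001, -0.003, 1], [0, 0, 0, -0.034, 0.001, -0.003, 1], [0, 0, 0, -0.034, 0.001, -0.003, 1], [0, 0, 0, -0.034, 0, -0.003, 1], [0, 0, 0, 0, 0, 0, 1], [0, 0, 0, 0, 0, 0, 1]]

```text
clock: 14.5
eef_pos: [481.3, -204.0, 89.6]
tool_rot: [0.035, -1.524, 1.535]
force: [0.6, 0.2, -0.6]
width: 63.3
gripper_force: 70.1
```

>>> step_arm:
  series:
    - [[0, 0, 0, -0.02, 0, -0.001, 1], [0, 0, 0, -0.02, 0, -0.001, 1], [0, 0, 0, 0, 0, 0, 1]]

```text
clock: 14.8
eef_pos: [481.3, -203.9, 83.4]
tool_rot: [0.031, -1.524, 1.538]
force: [-0.4, 0.4, -0.3]
width: 63.2
gripper_force: 70.1
```

>>> step_arm:
  series:
    - [[0, 0, 0, -0.015, 0, -0.001, 1], [0, 0, 0, -0.015, 0, -0.001, 1], [0, 0, 0, 0, 0, 0, 1]]

```text
clock: 15.1
eef_pos: [481.4, -203.8, 79.0]
tool_rot: [0.03, -1.524, 1.539]
force: [0.7, -0.1, -0.6]
width: 63.1
gripper_force: 70.1
```

>>> step_arm:
  series:
    - [[0, 0, 0, -0.015, 0, -0.001, 1], [0, 0, 0, -0.01, 0, -0.001, 1], [0, 0, 0, 0, 0, 0, 1]]

```text
clock: 15.4
eef_pos: [481.4, -203.7, 75.3]
tool_rot: [0.029, -1.524, 1.54]
force: [0.3, 0.3, 0.1]
width: 63.1
gripper_force: 70.1
```

>>> step_arm:
  series:
    - [[0, 0, 0, -0.01, 0, -0.001, 1], [0, 0, 0, -0.01, 0, -0.001, 1], [0, 0, 0, 0, 0, 0, 1]]

```text
clock: 15.7
eef_pos: [481.3, -203.6, 72.3]
tool_rot: [0.029, -1.524, 1.541]
force: [0.7, 0.2, -0.8]
width: 63.4
gripper_force: 70.1
```

>>> step_arm:
  series:
    - [[0, 0, 0, -0.01, 0, -0.001, 1], [0, 0, 0, -0.01, 0, -0.001, 1], [0, 0, 0, 0, 0, 0, 1]]

```text
clock: 16.0
eef_pos: [481.3, -203.4, 69.3]
tool_rot: [0.03, -1.524, 1.54]
force: [0.3, 0.1, -0.6]
width: 63.2
gripper_force: 70.1
```

>>> step_arm:
  series:
    - [[0, 0, 0, -0.01, 0, 0, 1], [0, 0, 0, 0, 0, 0, 1]]

```text
clock: 16.2
eef_pos: [481.3, -203.5, 67.8]
tool_rot: [0.028, -1.524, 1.542]
force: [-0.7, 0.7, -0.5]
width: 63.5
gripper_force: 70.1
```

>>> step_arm:
  series:
    - [[0, 0, 0, -0.007, 0, 0, 1], [0, 0, 0, 0, 0, 0, 1]]

```text
clock: 16.4
eef_pos: [481.4, -203.5, 66.9]
tool_rot: [0.027, -1.524, 1.543]
force: [-0.0, 1.0, -1.2]
width: 63.0
gripper_force: 70.2
```

>>> step_arm:
  series:
    - [[0, 0, 0, -0.007, 0, 0, 1], [0, 0, 0, 0, 0, 0, 1]]

```text
clock: 16.6
eef_pos: [481.4, -203.5, 66.8]
tool_rot: [0.019, -1.523, 1.551]
force: [-0.7, 0.3, 2.4]
width: 63.2
gripper_force: 70.2
```

>>> step_arm:
  series:
    - [[0, 0, 0, 0.003, 0, 0, 0.6], [0, 0, 0, 0, 0, 0, 0.3], [0, 0, 0, 0, 0, 0, 0], [0, 0, 0, 0, 0, 0, 0], [0, 0, 0, 0, 0, 0, 0], [0, 0, 0, 0, 0, 0, 0], [0, 0, 0, 0, 0, -0.03, 0], [0, 0, 0, 0, 0, -0.1, 0], [0, 0, 0, 0.006, 0, -0.2, 0], [0, 0, 0, 0.01, 0, -0.25, 0], [0, 0, 0, 0.01, 0, -0.25, 0], [0, 0, 0, 0.1, 0, -0.05, 0]]

```text
clock: 17.8
eef_pos: [481.3, -65.1, 75.9]
tool_rot: [0.074, -1.53, 1.5]
force: [0.6, 1.0, -0.7]
width: 85.4
gripper_force: 0.0
```

>>> step_arm:
  series:
    - [[0, 0, 0, 0.3, 0, 0, 0], [0, 0, 0, 0.3, 0, 0, 0], [0, 0, 0, 0.3, 0, 0, 0], [0, 0, 0, 0.3, 0, 0, 0], [0, 0, 0, 0.3, 0, 0, 0], [0, 0, 0, 0, 0, 0, 0]]

```text
clock: 18.4
eef_pos: [482.2, -58.6, 308.0]
tool_rot: [-0.11, -1.525, 1.681]
force: [-0.4, 0.3, -1.1]
width: 85.8
gripper_force: 0.0
```

```bash
python3 - <<'E'
from crown import *
show()
t=ctrl.get_image('top');s=ctrl.get_image('side')
for p in (t,s):
  try: crown(p,[481,-181,115])
  except Exception as e: print(e)
a=proj(t,[[481,-181,100]])[0].astype(int);b=proj(s,[[481,-181,70]])[0].astype(int)
def c(p,x,y): return cv2.resize(p['img'][y-40:y+40,x-26:x+27,::-1],(400,600),interpolation=cv2.INTER_CUBIC)
g=np.hstack([c(t,*a),c(s,*b)]);cv2.imwrite('pics/v7.png',np.clip(g*1.5,0,255).astype(np.uint8))
plan([481,-181,290],down(90),0)
E
```

```text
t 18.4 p [482.2 -58.6 308. ] z [ 0.001 -0.999  0.046] y [-1.    -0.001 -0.005] q [-0.42  0.97 -0.26  1.9   1.06  1.95  1.7 ] F [-0.4  0.3 -1.1] w 85.8 gf 0.0
stripe ctr [ 481.8 -181.   115. ] [ 481.8 -181.1  115. ] len 58.3 ang 179.9
stripe ctr [ 479.2 -180.4  115. ] [ 479.  -180.4  115. ] len 58.1 ang 179.8
[0.131, -0.0, -0.126, -0.006, 0.0, 0.037, 0]
[0.131, -0.0, -0.126, -0.006, 0.003, 0.036, 0]
[0.131, -0.0, -0.126, -0.007, 0.007, 0.036, 0]
[0.131, -0.0, -0.126, -0.007, 0.01, 0.035, 0]
[0.131, -0.0, -0.126, -0.008, 0.012, 0.034, 0]
[0.131, -0.0, -0.126, -0.01, 0.015, 0.033, 0]
[0.131, -0.0, -0.126, -0.011, 0.017, 0.031, 0]
[0.131, -0.0, -0.126, -0.013, 0.019, 0.029, 0]
[0.131, -0.0, -0.126, -0.015, 0.021, 0.027, 0]
[0.131, -0.0, -0.126, -0.017, 0.022, 0.025, 0]
[0.131, -0.0, -0.126, -0.019, 0.022, 0.023, 0]
[0.131, -0.0, -0.126, -0.022, 0.022, 0.02, 0]
[0.131, -0.0, -0.126, -0.024, 0.022, 0.018, 0]
[0.131, -0.0, -0.126, -0.026, 0.021, 0.016, 0]
[0.131, -0.0, -0.126, -0.028, 0.02, 0.014, 0]
[0.131, -0.0, -0.126, -0.03, 0.019, 0.011, 0]
[0.131, -0.0, -0.126, -0.032, 0.017, 0.01, 0]
[0.131, -0.0, -0.126, -0.033, 0.014, 0.008, 0]
[0.131, -0.0, -0.126, -0.035, 0.012, 0.007, 0]
[0.131, -0.0, -0.126, -0.036, 0.009, 0.006, 0]
[0.131, -0.0, -0.126, -0.036, 0.006, 0.005, 0]
[0.131, -0.0, -0.126, -0.037, 0.003, 0.004, 0]
n 22 final [481, -181, 290]
```

View pics/v7.png

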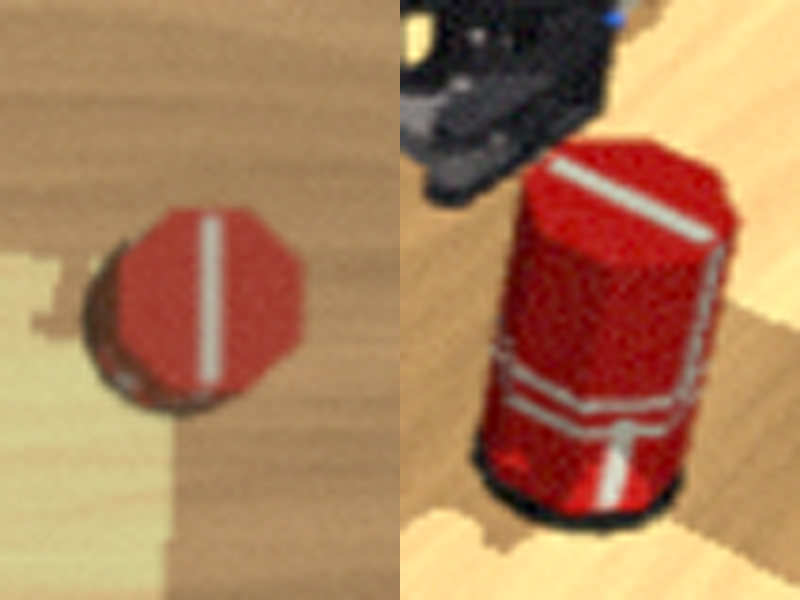

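```bash
python3 - <<'E'
from h import *
plan([480.5,-180.8,270],down(225),0,n=14)
E
```

```text
[-0.057, -0.139, 0.055, -0.019, 0.001, 0.057, 0]
[-0.057, -0.139, 0.055, -0.012, -0.001, 0.059, 0]
[-0.057, -0.139, 0.055, -0.006, -0.004, 0.06, 0]
[-0.057, -0.139, 0.055, 0.0, -0.006, 0.06, 0]
[-0.057, -0.139, 0.055, 0.006, -0.009, 0.059, 0]
[-0.057, -0.139, 0.055, 0.012, -0.012, 0.058, 0]
[-0.057, -0.139, 0.055, 0.018, -0.015, 0.055, 0]
[-0.057, -0.139, 0.055, 0.023, -0.018, 0.052, 0]
[-0.057, -0.139, 0.055, 0.028, -0.022, 0.049, 0]
[-0.057, -0.139, 0.055, 0.032, -0.025, 0.044, 0]
[-0.057, -0.139, 0.055, 0.035, -0.029, 0.04, 0]
[-0.057, -0.139, 0.055, 0.038, -0.032, 0.034, 0]
[-0.057, -0.139, 0.055, 0.04, -0.035, 0.028, 0]
[-0.057, -0.139, 0.055, 0.041, -0.038, 0.022, 0]
n 14 final [480.5, -180.8, 270]
```

>>> step_arm:
  series:
    - [[-0.057, -0.139, 0.055, -0.02, 0, 0.057, 0], [-0.057, -0.139, 0.055, -0.012, 0, 0.06, 0], [-0.057, -0.139, 0.055, -0.006, -0.004, 0.06, 0], [-0.057, -0.139, 0.055, 0, -0.006, 0.06, 0], [-0.057, -0.139, 0.055, 0.006, -0.009, 0.06, 0], [-0.057, -0.139, 0.055, 0.012, -0.012, 0.058, 0], [-0.057, -0.139, 0.055, 0.018, -0.015, 0.055, 0], [-0.057, -0.139, 0.055, 0.023, -0.018, 0.052, 0], [-0.057, -0.139, 0.055, 0.028, -0.022, 0.05, 0], [-0.057, -0.139, 0.055, 0.032, -0.025, 0.044, 0], [-0.057, -0.139, 0.055, 0.035, -0.03, 0.04, 0], [-0.057, -0.139, 0.055, 0.038, -0.032, 0.034, 0]]

```text
clock: 19.7
eef_pos: [480.9, -164.7, 273.0]
tool_rot: [-3.061, -0.215, -2.278]
force: [-0.1, 0.4, -0.6]
width: 85.1
gripper_force: 0.0
```

>>> step_arm:
  series:
    - [[-0.057, -0.139, 0.055, 0.04, -0.035, 0.028, 0], [-0.057, -0.139, 0.055, 0.04, -0.038, 0.022, 0], [0, 0, 0, 0, 0, 0, 0], [0, 0, 0, 0, 0, 0, 0], [0, 0, 0, 0, 0, 0, 0]]

```text
clock: 20.2
eef_pos: [480.8, -180.6, 268.7]
tool_rot: [3.141, 0.002, -2.352]
force: [0.1, 0.8, -0.3]
width: 85.4
gripper_force: 0.0
```

```bash
python3 - <<'E'
from h import *
show()
plan([480.5,-180.8,170],down(225),0,n=6)
E
```

```text
t 20.2 p [ 480.8 -180.6  268.7] z [ 0.001  0.002 -1.   ] y [-0.71   0.704  0.   ] q [ 0.71  0.44 -0.58  1.83  0.29  0.95  2.37] F [ 0.1  0.8 -0.3] w 85.4 gf 0.0
[0.0, 0.0, 0.001, 0.001, 0.0, 0.11, 0]
[0.0, 0.0, 0.001, 0.001, 0.0, 0.11, 0]
[0.0, 0.0, 0.001, 0.001, 0.0, 0.11, 0]
[0.0, 0.0, 0.001, 0.0, 0.0, 0.11, 0]
[0.0, 0.0, 0.001, 0.0, 0.0, 0.11, 0]
[0.0, 0.0, 0.001, 0.0, 0.0, 0.11, 0]
n 6 final [480.5, -180.8, 170]
```

>>> step_arm:
  series:
    - [[0, 0, 0.001, 0, 0, 0.2, 0], [0, 0, 0.001, 0, 0, 0.2, 0], [0, 0, 0.001, 0, 0, 0.2, 0], [0, 0, 0, 0, 0, 0.15, 0], [0, 0, 0, 0, 0, 0.1, 0], [0, 0, 0, 0, 0, 0, 0], [0, 0, 0, 0, 0, 0, 0]]

```text
clock: 20.9
eef_pos: [481.8, -180.5, 142.3]
tool_rot: [-3.14, 0.003, -2.353]
force: [-0.5, 0.2, 0.5]
width: 85.5
gripper_force: 0.0
```

```bash
python3 - <<'E'
from h import *
show()
plan([480.5,-180.8,72],down(225),0,n=5)
E
```

```text
t 20.9 p [ 481.8 -180.5  142.3] z [ 0.003  0.001 -1.   ] y [-0.709  0.705 -0.002] q [ 0.63  0.6  -0.48  1.97  0.44  0.66  2.23] F [-0.5  0.2  0.5] w 85.5 gf 0.0
[-0.0, 0.001, 0.001, 0.002, 0.001, 0.094, 0]
[-0.0, 0.001, 0.001, 0.002, 0.001, 0.094, 0]
[-0.0, 0.001, 0.001, 0.002, 0.001, 0.094, 0]
[-0.0, 0.001, 0.001, 0.002, 0.001, 0.094, 0]
[-0.0, 0.001, 0.001, 0.002, 0.001, 0.094, 0]
n 5 final [480.5, -180.8, 72]
```

>>> step_arm:
  series:
    - [[0, 0, 0.001, 0.002, 0.001, 0.094, 0], [0, 0, 0.001, 0.002, 0.001, 0.094, 0], [0, 0, 0.001, 0.002, 0.001, 0.094, 0], [0, 0, 0.001, 0.001, 0.001, 0.094, 0], [0, 0, 0.001, 0, 0, 0.094, 0], [0, 0, 0, 0, 0, 0, 0], [0, 0, 0, 0, 0, 0, 0], [0, 0, 0, 0, 0, 0, 0.2]]

```text
clock: 21.7
eef_pos: [481.1, -182.6, 72.8]
tool_rot: [-3.137, 0.003, -2.36]
force: [-0.1, -0.1, -0.1]
width: 73.3
gripper_force: 0.0
```

>>> step_arm:
  series:
    - [[0, 0, 0, 0, 0, 0, 1], [0, 0, 0, 0, 0, 0, 1], [0, 0, 0, 0, 0, 0, 1], [0, 0, 0, 0, 0, 0, 1], [0, 0, 0, 0, 0, 0, 1], [0, 0, 0, 0, 0, 0, 1]]

```text
clock: 22.3
eef_pos: [480.9, -182.7, 73.0]
tool_rot: [-3.137, 0.003, -2.361]
force: [-0.9, 0.3, 5.4]
width: 63.2
gripper_force: 65.4
```

```bash
python3 - <<'E'
from h import *
show(); print(ctrl.read_state()['torque'])
E
```

```text
t 22.3 p [ 480.9 -182.7   73. ] z [ 0.005 -0.001 -1.   ] y [-0.704  0.71  -0.004] q [ 0.56  0.71 -0.38  2.02  0.53  0.5   2.15] F [-0.9  0.3  5.4] w 63.2 gf 65.4
[0.27117299 0.289149   0.03335617]
```

>>> step_arm:
  series:
    - [[0, 0, 0.06, 0.001, 0, 0, 1], [0, 0, 0.08, 0.001, 0, 0, 1], [0, 0, 0.08, 0.001, 0, 0, 1], [0, 0, 0.08, 0.001, 0.001, 0, 1]]

```text
clock: 22.7
eef_pos: [480.6, -183.4, 73.0]
tool_rot: [-3.138, 0.004, -2.599]
force: [-0.1, -0.6, 6.2]
width: 63.4
gripper_force: 65.5
```

```bash
python3 - <<'E'
from h import *
show(); print(ctrl.read_state()['torque'])
E
```

```text
t 22.7 p [ 480.6 -183.4   73. ] z [ 0.006 -0.001 -1.   ] y [-0.516  0.856 -0.004] q [ 0.52  0.7  -0.32  2.02  0.45  0.48  1.98] F [-0.1 -0.6  6.2] w 63.4 gf 65.5
[-0.0937759   0.22616041  0.09509443]
```

Turning freely. Continue.

>>> step_arm:
  series:
    - [[0, 0, 0.08, 0.001, 0.001, 0, 1], [0, 0, 0.08, 0, 0.001, 0, 1], [0, 0, 0.08, 0, 0.001, 0, 1], [0, 0, 0.08, 0, 0, 0, 1], [0, 0, 0.08, 0, 0, 0, 1], [0, 0, 0.08, 0, 0, 0, 1], [0, 0, 0, 0, 0, 0, 1]]

```text
clock: 23.4
eef_pos: [480.6, -183.2, 73.0]
tool_rot: [-3.139, 0.006, -2.974]
force: [-0.3, -0.2, 7.4]
width: 63.7
gripper_force: 65.6
```

```bash
python3 - <<'E'
from h import *
show(); print(ctrl.read_state()['torque'])
E
```

```text
t 23.4 p [ 480.6 -183.2   73. ] z [ 0.006 -0.001 -1.   ] y [-0.167  0.986 -0.003] q [ 0.46  0.69 -0.22  2.03  0.32  0.45  1.73] F [-0.3 -0.2  7.4] w 63.7 gf 65.6
[-0.25286711  0.09806436 -0.05848685]
```

>>> step_arm:
  series:
    - [[0, 0, 0.05, 0, 0, 0, 1], [0, 0, 0.05, 0, 0, 0, 1], [0, 0, 0.04, 0, 0, 0, 1], [0, 0, 0, 0, 0, 0, 1]]

```text
clock: 23.8
eef_pos: [480.4, -183.4, 73.0]
tool_rot: [-3.14, 0.006, -3.083]
force: [-0.4, -0.5, 6.6]
width: 63.4
gripper_force: 65.7
```

```bash
python3 - <<'E'
from h import *
show(); print(ctrl.read_state()['torque'])
E
```

```text
t 23.8 p [ 480.4 -183.4   73. ] z [ 0.006 -0.001 -1.   ] y [-0.058  0.998 -0.002] q [ 0.44  0.69 -0.19  2.03  0.29  0.45  1.66] F [-0.4 -0.5  6.6] w 63.4 gf 65.7
[-0.37211987  0.19480923 -0.03966307]
```

>>> step_arm:
  series:
    - [[0, 0, 0.03, 0, 0, 0, 1], [0, 0, 0.03, 0, 0, 0, 1], [0, 0, 0, 0, 0, 0, 1]]

```text
clock: 24.1
eef_pos: [480.6, -183.0, 73.0]
tool_rot: [-3.14, 0.006, -3.129]
force: [0.1, 0.1, 7.8]
width: 63.6
gripper_force: 65.6
```

```bash
python3 - <<'E'
from h import *
show(); print(ctrl.read_state()['torque'])
E
```

```text
t 24.1 p [ 480.6 -183.    73. ] z [ 0.006 -0.001 -1.   ] y [-0.013  1.    -0.001] q [ 0.43  0.69 -0.18  2.03  0.27  0.44  1.63] F [0.1 0.1 7.8] w 63.6 gf 65.6
[-0.23223499  0.12170461  0.15954125]
```

>>> step_arm:
  series:
    - [[0, 0, 0.03, 0, 0, 0, 1], [0, 0, 0, 0, 0, 0, 1]]

```text
clock: 24.3
eef_pos: [480.5, -183.6, 73.0]
tool_rot: [-3.14, 0.006, 3.129]
force: [1.3, -2.1, 6.8]
width: 63.2
gripper_force: 65.9
```

```bash
python3 - <<'E'
from h import *
show(); print(ctrl.read_state()['torque'])
E
```

```text
t 24.3 p [ 480.5 -183.6   73. ] z [ 0.006 -0.002 -1.   ] y [ 0.013  1.    -0.002] q [ 0.43  0.69 -0.18  2.03  0.26  0.44  1.62] F [ 1.3 -2.1  6.8] w 63.2 gf 65.9
[-0.52314485  0.17351969 -0.18117214]
```

>>> step_arm:
  series:
    - [[0, 0, 0.03, 0, 0, 0, 1], [0, 0, 0, 0, 0, 0, 1]]

```text
clock: 24.5
eef_pos: [480.4, -183.9, 73.0]
tool_rot: [-3.14, 0.006, 3.107]
force: [0.1, -2.3, 7.4]
width: 63.5
gripper_force: 65.8
```

```bash
python3 - <<'E'
from h import *
show(); print(ctrl.read_state()['torque'])
E
```

```text
t 24.5 p [ 480.4 -183.9   73. ] z [ 0.006 -0.002 -1.   ] y [ 0.035  0.999 -0.002] q [ 0.42  0.69 -0.17  2.03  0.25  0.44  1.6 ] F [ 0.1 -2.3  7.4] w 63.5 gf 65.8
[-0.7539727   0.14569498  0.15603676]
```

>>> step_arm:
  series:
    - [[0, 0, 0.03, 0, 0, 0, 1], [0, 0, 0, 0, 0, 0, 1]]

```text
clock: 24.7
eef_pos: [480.1, -184.2, 73.0]
tool_rot: [-3.139, 0.006, 3.084]
force: [0.2, -2.9, 6.7]
width: 63.2
gripper_force: 65.8
```

```bash
python3 - <<'E'
from h import *
show(); print(ctrl.read_state()['torque'])
s=ctrl.get_image('side')
x,y=proj(s,[[481,-181,70]])[0].astype(int)
cv2.imwrite('pics/v8.png',np.clip(cv2.resize(s['img'][y-40:y+40,x-40:x+40,::-1],(600,600),interpolation=cv2.INTER_CUBIC)*1.4,0,255).astype(np.uint8))
E
```

```text
t 24.7 p [ 480.1 -184.2   73. ] z [ 0.006 -0.003 -1.   ] y [ 0.057  0.998 -0.002] q [ 0.42  0.68 -0.16  2.03  0.24  0.44  1.59] F [ 0.2 -2.9  6.7] w 63.2 gf 65.8
[-0.86793135  0.24808202  0.47181156]
```

View pics/v8.png

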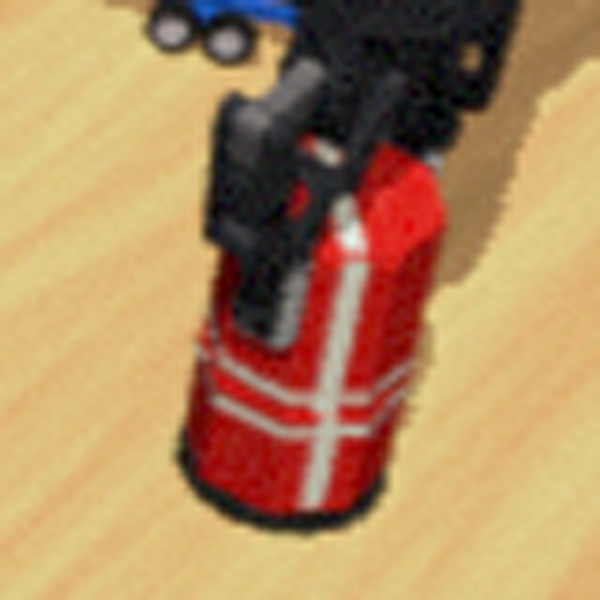

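>>> step_arm:
  series:
    - [[0, 0, 0, 0, 0, 0, 0.5], [0, 0, 0, 0, 0, 0, 0], [0, 0, 0, 0, 0, 0, 0], [0, 0, 0, 0, 0, 0, 0], [0, 0, 0, 0, 0, 0, 0], [0, 0, 0, 0, 0, 0, 0], [0, 0, 0, 0, 0, -0.03, 0], [0, 0, 0, 0, 0, -0.1, 0], [0, 0, 0, 0, 0, -0.2, 0], [0, 0, 0, 0, 0, -0.3, 0], [0, 0, 0, 0, 0, -0.3, 0], [0, 0, 0, 0, 0, -0.3, 0]]

```text
clock: 25.95
eef_pos: [478.2, -182.4, 258.3]
tool_rot: [3.141, 0.003, 3.082]
force: [0.2, -1.2, -0.1]
width: 85.3
gripper_force: 0.0
```

>>> step_arm:
  series:
    - [[0, 0, 0, 0.1, 0.3, 0, 0], [0, 0, 0, 0.1, 0.3, 0, 0], [0, 0, 0, 0.1, 0.3, 0, 0], [0, 0, 0, 0.1, 0.3, 0, 0], [0, 0, 0, 0, 0, 0, 0]]

```text
clock: 26.45
eef_pos: [427.6, 7.0, 256.7]
tool_rot: [3.139, 0.003, 3.093]
force: [0.7, -1.2, 0.3]
width: 85.2
gripper_force: 0.0
```

```bash
python3 - <<'E'
from crown import *
show()
t=ctrl.get_image('top');s=ctrl.get_image('side')
for p in (t,s):
  try: crown(p,[481,-181,115])
  except Exception as e: print(e)
x,y=proj(s,[[481,-181,70]])[0].astype(int);a,b=proj(t,[[481,-181,90]])[0].astype(int)
cv2.imwrite('pics/v9.png',np.clip(np.hstack([cv2.resize(p['img'][y-40:y+40,x-26:x+27,::-1],(400,600),interpolation=cv2.INTER_CUBIC) for p,x,y in((t,a,b),(s,x,y))])*1.4,0,255).astype(np.uint8))
E
```

```text
t 26.45 p [427.6   7.  256.7] z [ 0.003  0.002 -1.   ] y [0.049 0.999 0.003] q [ 0.18  0.29 -0.33  2.06  0.13  0.8   1.3 ] F [ 0.7 -1.2  0.3] w 85.2 gf 0.0
stripe ctr [ 482.4 -184.4  115. ] [ 482.2 -184.2  115. ] len 57.5 ang 132.2
stripe ctr [ 479.6 -183.1  115. ] [ 479.7 -183.3  115. ] len 61.4 ang 131.8
```

View pics/v9.png

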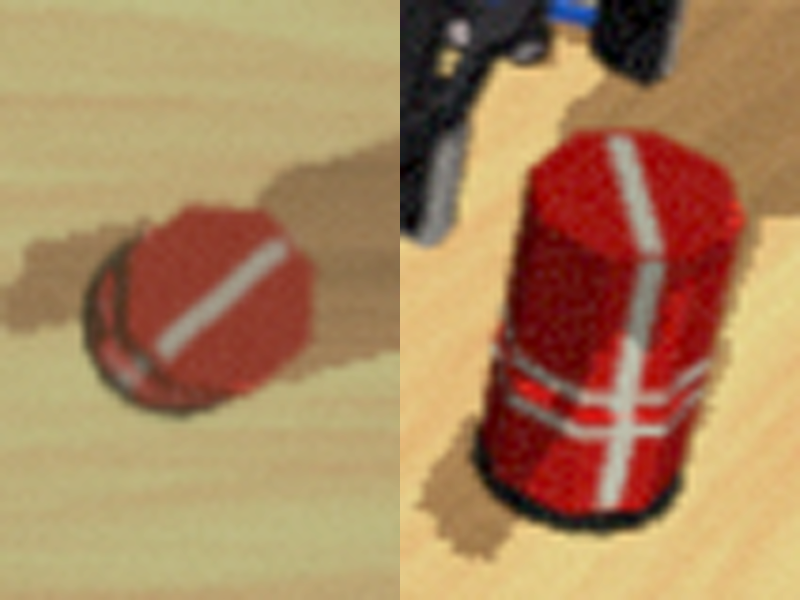

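```bash
python3 -c "
from cell import ctrl
print(ctrl.finish_job())"
```

```text
the job is handed in; nothing more can be done
None
```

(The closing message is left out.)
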